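# Make up two repair kits at the electronics bench

### The arm

A 6-joint arm with a two-finger parallel gripper is mounted at the origin on the work surface. World frame = base frame: x ahead of the robot, y to its left, z up, the work surface at z = 0. Lengths are in m, angles in degrees, forces in N, time in s.
With the tool pointing down it reaches from about 0.325 to 0.9 m from the base axis. Payload 6.1 kg.
Tool frame: the origin (TCP) lies at the very end of the fingers, on their centre line; the grasp point (between the pads) lies manip.pinch_z behind it (manip.pinch_z is the distance from the TCP to the grasp point, in m); z points along the fingers, y is the line along which they close (so a half turn about z gives the same grasp; the last joint's range is limited). The gripper opens to 85 mm and grips with 20 to 120 N. Pads are 22 mm wide; open, the fingers measure 114 mm over their backs; the gripper's body (76 mm by 85 mm) begins 54 mm behind the grasp point. The pads swing forward as they close: fully open they stand 13 mm farther back than shut.
Start: joints at [66.515, 12.628, 87.462, -0, 79.91, -7.225], TCP at [0.175, 0.6, 0.2] pointing down, gripper open.
Joint ranges: [-170.65, 170.65], [-52.31, 119.04], [5.05, 147.46], [-71.25, 251.25], [11.57, 151.72], [-153.62, 153.62]. Speed limits (degrees/s): [147.25, 147.25, 172.46, 180, 180, 180].

### API

Orientations are given as [roll, pitch, yaw] about the fixed x, y, z axes, in that order (R = Rz(yaw) Ry(pitch) Rx(roll)).
In Python, from rig import manip, command_gripper, solver, read_camera, calibration, telemetry gives the robot as it stands. Calls block until the motion is done:
- manip.reach(position, orientation): joint-space move of the TCP to a pose.
- manip.movel(position, speed=0.15, rot=None, max_force=None): straight line of the TCP; rot=None keeps the orientation; speed is the mean speed in m/s. With max_force (N) it stops when the force on the tool has changed by that much, and returns True; else False.
- manip.movej(angles): joint-space move.
- command_gripper(opening, force=None): opening from 0.0 (shut) to 1.0 (fully open); force is the grip in N (None keeps the last); returns when the fingers have stopped.
- manip.sleep(seconds).
- solver.solve_ik(position, orientation): joint angles nearest the present ones, or None.
- read_camera(name): name is "scene" or "top" or "wrist"; returns the picture (400x640x3 uint8, red, green, blue); there is no depth.
- calibration(name): a dict with "K" (3x3 intrinsics, pixels), "k1" (the pictures are not rectified: a ray, as slopes to the right and down, at radius r is drawn at 1 + k1 r^2 times it, then the intrinsics apply), "rvec" (rotation vector, rad) and "tvec" (3), from world to camera coordinates, as OpenCV has them. Camera axes: x right, y down, z forward; pixel columns grow to the right and rows downward; lengths in m; the calibration is good to about 2 mm. A picture is of the moment at which its call begins: read the wrist's pose just before it. calibration takes no time and is no camera call; for the wrist camera it gives the pose at the moment of the call.
A pose or a line that the arm cannot do raises manip.PlanningError and nothing moves.
- manip.sign_off(): hands the job in; it is judged then, once.
Readings, each from a call of its own:
- telemetry.current_clock(): time.
- telemetry.current_joint_positions(): joint angles.
- telemetry.current_joint_vel(): joint speeds.
- telemetry.current_tau(): joint torques, N m.
- telemetry.current_tool_pos(): TCP position.
- telemetry.current_orientation(): TCP orientation.
- telemetry.current_wrist_force(): force on the tool from outside, world axes, zero at the start.
- telemetry.current_torque(): the same for the moment, N m.
- telemetry.current_gripper_width(): opening from 0.0 (shut) to 1.0 (fully open).
- telemetry.current_grasp_force(): force on a finger pad.
Only numpy, scipy, OpenCV 4.12 (cv2) and the standard library are available. Lean on these libraries where they do the work, as an engineer would, in place of code of your own. Each camera call takes 0.05 s, during which the arm holds its last target. There are 200 camera calls.

### The job

Make up the two repair kits from the stock on the bench: the finned heat sink, the tall capacitor and the ring choke go into the three-compartment tray, and the short capacitor and the relay into the two-compartment tray. Each part gets a compartment to itself (the heat sink the large one) and stands the same way up as it does now, flat on the tray's floor; set the parts down rather than dropping them. Leave the transformer, the solder spool and the flux bottle where they are.

Things in the scene. Friction and masses are not known exactly. Their poses are not given: they have to be found in the camera images.
- heatsink: Bare aluminium finned heat sink, 56 (x) x 36 (y) x 28 mm high, fins pointing up and running along its x; grip it across y on the two outer fins. 60 to 130 g. Loose, standing on the bench among the other stock at the start. Origin: centre of its underside; z up.
- cap_tall: Tall, slim electrolytic capacitor: upright cylinder 28 mm in diameter, 58 mm high, black sleeve, aluminium top. 35 to 70 g. Loose, standing on the bench among the other stock at the start. Origin: centre of its underside; z up.
- choke: Copper-wound ring choke lying flat: ring 40 mm outside diameter, about 16 mm hole, 26 mm high. 50 to 100 g. Loose, standing on the bench among the other stock at the start. Origin: centre of its underside; z up.
- cap_short: Short, squat electrolytic capacitor: upright cylinder 40 mm in diameter, 30 mm high, black sleeve, aluminium top. 28 to 56 g. Loose, standing on the bench among the other stock at the start. Origin: centre of its underside; z up.
- relay: Plug-in relay: black square body 28 x 28 mm (faces square to its x and y), 26 mm high, with five brass blades standing up another 10 mm from its top (36 mm in all). 25 to 50 g. Loose, standing on the bench among the other stock at the start. Origin: centre of its underside; z up.
- tray3: White plastic open tray with THREE compartments in a row along its x, fixed to the bench. 204 (x) x 68 (y) mm, rim 10 mm high, floor 3 mm thick, walls and partitions 4 mm. Origin: centre of its underside. Inside: a large compartment 76 x 60 mm centred at x = -60 mm (the only one that takes the heat sink) and two of 56 x 60 mm at x = +10 and +70 mm; all at y = 0.
- tray2: White plastic open tray with TWO equal compartments in a row along its x, fixed to the bench. 124 (x) x 68 (y) mm, rim 10 mm high, floor 3 mm thick, walls and partition 4 mm. Origin: centre of its underside. Compartments 56 x 60 mm inside, centred at x = -30 and +30 mm, y = 0.
- transformer: Small mains transformer, stock that stays: dark laminated iron core 46 x 14 mm with yellow winding and white cheeks, 46 x 36 mm overall, 38 mm high. Loose. Origin: centre of its underside.
- spool: Spool of solder that stays: 52 mm across its green flanges, 40 mm high, standing on end. Loose. Origin: centre of its underside.
- flux: Small amber flux bottle with white cap that stays: 32 mm in diameter, 68 mm high. Loose. Origin: centre of its underside.
Mind the look-alikes: they are no part of the job. What is shaped like the relay but purple, red or turquoise is not meant.

How it is judged (in metres and radians):
At the end, for the whole second after the job is handed in: Each part in a compartment of its own in its tray (heat sink in the large one), centre within 16 to 18 mm of its middle, tilt under 0.12 rad, underside under 5.5 mm above the tray's underside, released, at rest; transformer, spool and flux bottle within 20 mm of their start (x of heatsink in the frame of tray3 between -0.076 and -0.044 m and y of heatsink in the frame of tray3 between -0.016 and 0.016 m and (((x of cap_tall in the frame of tray3 between -0.006 and 0.026 m and y of cap_tall in the frame of tray3 between -0.018 and 0.018 m) and (x of choke in the frame of tray3 between 0.054 and 0.086 m and y of choke in the frame of tray3 between -0.018 and 0.018 m)) or ((x of cap_tall in the frame of tray3 between 0.054 and 0.086 m and y of cap_tall in the frame of tray3 between -0.018 and 0.018 m) and (x of choke in the frame of tray3 between -0.006 and 0.026 m and y of choke in the frame of tray3 between -0.018 and 0.018 m))) and (((x of cap_short in the frame of tray2 between -0.046 and -0.014 m and y of cap_short in the frame of tray2 between -0.018 and 0.018 m) and (x of relay in the frame of tray2 between 0.014 and 0.046 m and y of relay in the frame of tray2 between -0.018 and 0.018 m)) or ((x of cap_short in the frame of tray2 between 0.014 and 0.046 m and y of cap_short in the frame of tray2 between -0.018 and 0.018 m) and (x of relay in the frame of tray2 between -0.046 and -0.014 m and y of relay in the frame of tray2 between -0.018 and 0.018 m))) and z of heatsink in the frame of tray3 between 0 and 0.0055 m and angle between each of heatsink, cap_tall, choke, cap_short, relay's own z axis and vertical below 0.12 rad and linear speed of each of heatsink, cap_tall, choke, cap_short, relay below 0.02 m/s and angular speed of each of heatsink, cap_tall, choke, cap_short, relay below 0.2 rad/s and z of cap_tall in the frame of tray3 between 0 and 0.0055 m and z of choke in the frame of tray3 between 0 and 0.0055 m and z of cap_short in the frame of tray2 between 0 and 0.0055 m and z of relay in the frame of tray2 between 0 and 0.0055 m and distance of each of transformer, spool, flux from where it was at the start of the episode below 0.02 m); the robot touches nothing.
It fails at once if a part is dropped or thrown (moves untouched by the fingers faster than 0.8 m/s: a fall of over 30 mm) ((linear speed of heatsink above 0.8 m/s and contact force between heatsink and the fingers below 0.05 N) or (linear speed of cap_tall above 0.8 m/s and contact force between cap_tall and the fingers below 0.05 N) or (linear speed of choke above 0.8 m/s and contact force between choke and the fingers below 0.05 N) or (linear speed of cap_short above 0.8 m/s and contact force between cap_short and the fingers below 0.05 N) or (linear speed of relay above 0.8 m/s and contact force between relay and the fingers below 0.05 N)).
It fails at once if the transformer, spool or flux bottle is pushed away or knocked over (moved over 20 mm or tilted over 0.5 rad) (distance of any of transformer, spool, flux from where it was at the start of the episode above 0.02 m or angle between any of transformer, spool, flux's own z axis and vertical above 0.5 rad).
It also fails if it takes over 122 s, if anything falls off the work surface, if the arm or the gripper's body presses on something with over 40 N, if the wrist force passes 120 N, or if a joint passes its speed limit or range.

## Working session

There is one attempt and no reset: what is moved stays moved. The work goes in short steps, each a Python script; the robot and the scene stay as the last script left them, time stands still between calls to the robot, and variables do not carry over. Pictures are saved under pics/ and viewed, at most 14 in all, crops included, and the job is handed in when it is done.

```bash
ls; mkdir -p pics
python3 - <<'E'
from rig import *
import cv2
for n in("top","scene"):
    cv2.imwrite(f"pics/{n}0.png",read_camera(n)[:,:,::-1]); c=calibration(n);print(n,c)
print(manip.pinch_z,telemetry.current_orientation(),telemetry.current_clock())
E
```

```text
pics
top {'K': array([[382.40471516,   0.        , 311.23572789],
       [  0.        , 382.40471516, 207.00928021],
       [  0.        ,   0.        ,   1.        ]]), 'k1': -0.0023735966156706984, 'rvec': array([ 2.17097843, -2.14973593,  0.17494944]), 'tvec': array([-0.02313775,  0.51366997,  0.87874249])}
scene {'K': array([[426.44367351,   0.        , 319.05461262],
       [  0.        , 426.44367351, 200.42856235],
       [  0.        ,   0.        ,   1.        ]]), 'k1': -0.09805966415373045, 'rvec': array([ 2.04258109,  1.36587518, -0.52070047]), 'tvec': array([-0.18828035, -0.33758249,  1.15682232])}
0.0187 [-1.79897342e+02 -1.26799974e-02  1.63739973e+02] 0.1
```

View pics/top0.png

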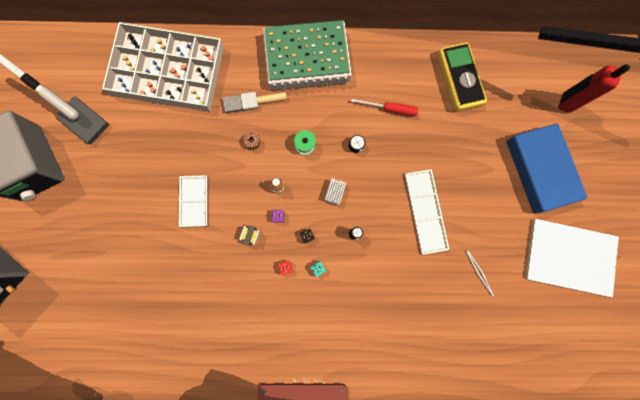

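View pics/scene0.png

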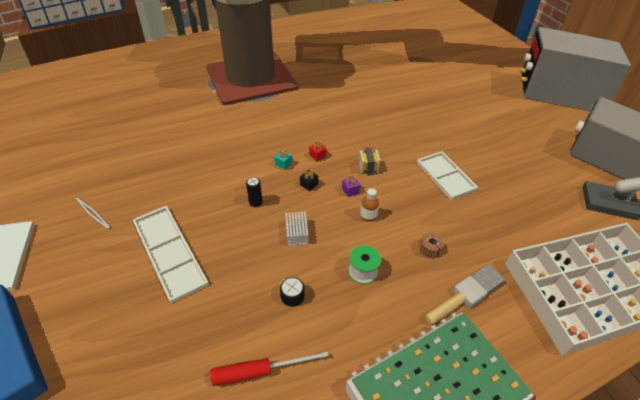

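Top view: the robot is at the bottom with +x up and +y left. Choke (251,141), spool (305,142), short cap (357,144), flux (277,186), heat sink (336,191), black relay (307,236), tall cap (356,233), transformer (249,235), tray2 (193,201), tray3 (426,211). The scene view shows the same layout from the far side. Next I'll find coarse positions and take wrist views.

```bash
cat > h.py <<'E'
from rig import *
import cv2, numpy as np
def rays(c,px):
    px=np.atleast_2d(np.asarray(px,float))
    # drawn = s*(1+k1 r^2): standard OpenCV model
    n=cv2.undistortPoints(px[:,None],c["K"],np.array([c["k1"],0,0,0,0.]))[:,0]
    R=cv2.Rodrigues(c["rvec"])[0]
    return -R.T@c["tvec"], np.c_[n,np.ones(len(n))]@R
def onplane(c,px,z):
    o,d=rays(c,px); return o+d*((z-o[2])/d[:,2])[:,None]
def proj(c,P):
    return cv2.projectPoints(np.atleast_2d(np.asarray(P,float)),c["rvec"],c["tvec"],c["K"],np.array([c["k1"],0,0,0,0.]))[0][:,0]
def tri(vs):  # vs: [(c,px)...] -> least squares point, rms gap
    A=np.zeros((3,3));b=np.zeros(3);L=[]
    for c,p in vs:
        o,d=rays(c,p);d=d[0]/np.linalg.norm(d[0]);M=np.eye(3)-np.outer(d,d);A+=M;b+=M@o;L.append((M,o))
    X=np.linalg.solve(A,b);return X,np.sqrt(np.mean([np.sum((M@(X-o))**2) for M,o in L]))
E
cat > a.py <<'E'
from h import *
c=calibration("top")
for n,p,z in [("choke",(251,141),.026),("spool",(305,142),.04),("cshort",(357,144),.03),("flux",(277,184),.068),("hs",(336,191),.028),("relay",(307,236),.03),("ctall",(356,232),.058),("trafo",(249,235),.03),("t2",(193,201),.01),("t3",(426,211),.01),("purple",(278,216),.03),("teal",(318,269),.03)]:
    print(n,onplane(c,p,z)[0].round(3))
w=calibration("wrist");R=cv2.Rodrigues(w["rvec"])[0];print("wrist cam pos",-R.T@w["tvec"],"axes",R.round(3),w["K"],w["k1"])
E
python3 a.py
```

```text
choke [0.678 0.132 0.026]
spool [ 0.673 -0.001  0.04 ]
cshort [ 0.673 -0.13   0.03 ]
flux [0.562 0.063 0.068]
hs [ 0.555 -0.078  0.028]
relay [ 0.445 -0.009  0.03 ]
ctall [ 0.453 -0.122  0.058]
trafo [0.446 0.129 0.03 ]
t2 [0.529 0.271 0.01 ]
t3 [ 0.511 -0.303  0.01 ]
purple [0.492 0.061 0.03 ]
teal [ 0.367 -0.035  0.03 ]
wrist cam pos [0.10499634 0.6191529  0.37339093] axes [[ 0.28   0.96  -0.002]
 [ 0.921 -0.268  0.284]
 [ 0.272 -0.082 -0.959]] [[295.37017752   0.         314.28779533]
 [  0.         295.37017752 201.85383447]
 [  0.           0.           1.        ]] 4.39959334267947e-05
```

```bash
cat > b.py <<'E'
from h import *
import pickle
V=[]
for i,(x,y) in enumerate([(.44,.2),(.56,.12),(.56,-.12),(.44,-.22)]):
    manip.reach([x,y,.24],[180,0,180]); manip.sleep(.15)
    c=calibration("wrist");im=read_camera("wrist");V.append((c,im))
    cv2.imwrite(f"pics/w{i}.png",im[:,:,::-1])
pickle.dump(V,open("V.pkl","wb"));print(telemetry.current_clock(),telemetry.current_joint_positions())
E
python3 b.py
```

```text
4.9083 [-3.56302159e+01 -7.27123966e+00  1.03811196e+02  1.56613044e-02
  8.34664997e+01 -1.25739912e+02]
```

View pics/w0.png

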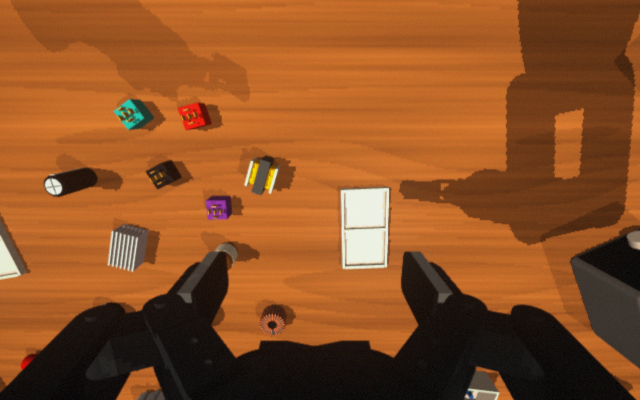

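View pics/w2.png

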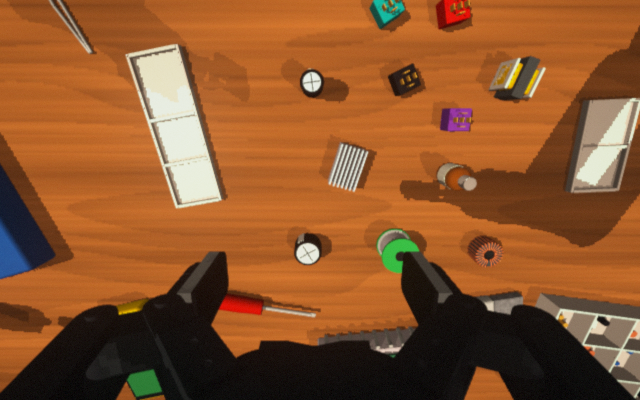

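w0 shows tray2 (364,228), relay (164,174), tall cap top (53,184), choke (272,320). w2 shows tray3 (175,126) with its large compartment at the robot end, tall cap (312,82), relay (405,79), heat sink (350,167), short cap (308,250), choke (487,252). The purple, red and turquoise decoys lie nearby. Next: masks and triangulation.

```bash
cat > m.py <<'E'
from h import *
import pickle
V=pickle.load(open("V.pkl","rb"))
O=dict(choke=(.678,.132,.02),cshort=(.673,-.13,.025),hs=(.555,-.078,.02),relay=(.445,-.009,.025),ctall=(.453,-.122,.045))
rows=[]
for n,P in O.items():
    r=[]
    for c,im in V:
        u,v=proj(c,P)[0].round().astype(int)
        if not(30<u<610 and 5<v<395): r+= [np.zeros((120,120,3),np.uint8)];continue
        pad=cv2.copyMakeBorder(im,30,30,30,30,cv2.BORDER_CONSTANT)
        crop=pad[v:v+60,u:u+60];r.append(cv2.resize(crop,(120,120),interpolation=cv2.INTER_NEAREST))
    rows.append(np.hstack(r))
cv2.imwrite("pics/mont.png",np.vstack(rows)[:,:,::-1])
for name,P,idx in(("t2",(.529,.271,.01),(0,1,2)),("t3",(.511,-.303,.01),(1,2,3))):
    cs={}
    for i in idx:
        c,im=V[i];hsv=cv2.cvtColor(im,cv2.COLOR_RGB2HSV)
        m=((hsv[...,1]<75)&(hsv[...,2]>85)).astype(np.uint8);m=cv2.morphologyEx(m,cv2.MORPH_CLOSE,np.ones((5,5)))
        u=proj(c,P)[0];ct,_=cv2.findContours(m,0,1)
        k=[x for x in ct if cv2.pointPolygonTest(x,(float(u[0]),float(u[1])),False)>=0]
        if not k: print(name,i,"none",u);continue
        h=cv2.convexHull(k[0]);q=cv2.approxPolyN(h,4)[0].astype(float) if hasattr(cv2,"approxPolyN") else cv2.boxPoints(cv2.minAreaRect(k[0]))
        X=onplane(c,q,.01);cen=X.mean(0);print(name,i,cen.round(4),cv2.contourArea(k[0]),X[:,:2].round(3).tolist());cs[i]=(c,q)
    for a in cs:
      for b in cs:
        if a<b:
          res=[]
          for q in cs[a][1]:
            p=onplane(cs[a][0],q,.01)[0];j=np.argmin(np.linalg.norm(onplane(cs[b][0],cs[b][1],.01)-p,axis=1))
            X,e=tri([(cs[a][0],q),(cs[b][0],cs[b][1][j])]);res.append(X)
          res=np.array(res);print(name,a,b,"tri",res.mean(0).round(4),"z",res[:,2].round(4))
E
python3 m.py
```

```text
t2 0 [0.5289 0.2733 0.01  ] 3613.0 [[0.59, 0.311], [0.594, 0.241], [0.468, 0.237], [0.465, 0.305]]
t2 1 [0.5283 0.2728 0.01  ] 4550.0 [[0.59, 0.31], [0.59, 0.241], [0.469, 0.236], [0.465, 0.304]]
t2 2 [0.529 0.273 0.01 ] 4395.0 [[0.589, 0.308], [0.592, 0.241], [0.47, 0.236], [0.465, 0.307]]
t2 0 1 tri [0.528  0.2731 0.0103] z [0.0089 0.018  0.0057 0.0087]
t2 0 2 tri [0.5291 0.2734 0.0097] z [0.0075 0.0109 0.0078 0.0125]
t2 1 2 tri [0.529  0.2726 0.0104] z [0.006  0.0091 0.0109 0.0155]
t3 1 none [ -2.1048711  133.18853258]
t3 2 [ 0.5103 -0.3027  0.01  ] 7942.5 [[0.605, -0.249], [0.617, -0.319], [0.416, -0.355], [0.404, -0.287]]
t3 3 [ 0.5101 -0.3031  0.01  ] 6164.5 [[0.604, -0.251], [0.618, -0.318], [0.416, -0.355], [0.403, -0.288]]
t3 2 3 tri [ 0.5103 -0.3031  0.0089] z [0.0046 0.0137 0.01   0.0074]
```

View pics/mont.png

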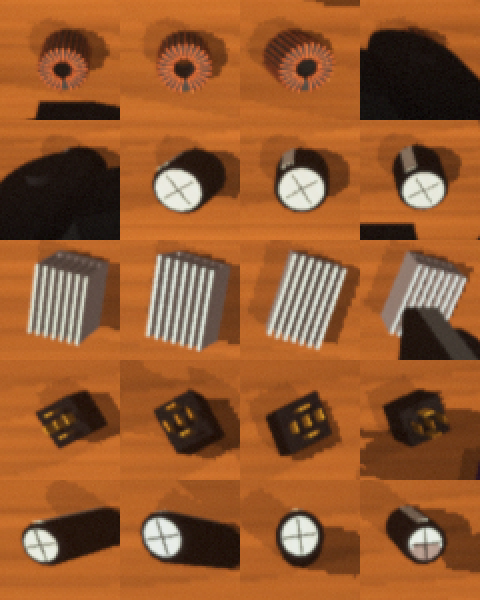

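The montage (rows choke, short cap, heat sink, relay, tall cap) shows clear top faces: white cap discs, pale fin tips, brass blades and the copper ring. Tray rims triangulate at about 10 mm. Now the parts.

```bash
cat > m2.py <<'E'
from h import *
import pickle,itertools
V=pickle.load(open("V.pkl","rb"))
O=dict(choke=((.678,.132,.026),(0,1,2)),cshort=((.673,-.13,.03),(1,2,3)),hs=((.555,-.078,.028),(0,1,2)),relay=((.445,-.009,.034),(0,1,2)),ctall=((.453,-.122,.058),(0,1,2)))
for n,(P,idx) in O.items():
    obs=[]
    for i in idx:
        c,im=V[i];u=proj(c,P)[0];f=im.astype(int);r,g,b=f[...,0],f[...,1],f[...,2]
        yy,xx=np.mgrid[:400,:640];near=np.hypot(xx-u[0],yy-u[1])<30
        if n=="choke": m=(b/(r+1)>.42)&(r>105)
        elif n=="relay": m=(r>110)&(g/(r+1)>.62)&(b<.6*r)
        else: m=(r>165)&(b>.75*r)
        m=(m&near).astype(np.uint8)
        m=cv2.morphologyEx(m,cv2.MORPH_CLOSE,np.ones((7,7)))
        if n!="relay":
            _,l,s,ce=cv2.connectedComponentsWithStats(m);k=1+np.argmax(s[1:,4]);m=(l==k).astype(np.uint8)
        pts=cv2.findNonZero(m);h=cv2.convexHull(pts)
        rect=cv2.minAreaRect(h)
        p=np.array(rect[0]) if n in("hs","relay") else np.array(cv2.fitEllipse(h)[0])
        obs.append((c,p))
        d=onplane(c,cv2.boxPoints(rect),P[2])[:,:2]
        e=d[1]-d[0];e2=d[2]-d[1]
        print(n,i,p.round(1),"sz",np.linalg.norm(e).round(4),np.linalg.norm(e2).round(4),"yaw",np.degrees(np.arctan2(e[1],e[0])).round(1),np.degrees(np.arctan2(e2[1],e2[0])).round(1),len(pts))
    X,e=tri(obs);print("  ->",X.round(4),"rms",e.round(4))
# relay body outline from view 2 / 1
for i in(1,2):
    c,im=V[i];u=proj(c,O["relay"][0])[0];yy,xx=np.mgrid[:400,:640]
    m=((im.max(2)<70)&(im.max(2).astype(int)-im.min(2)<28)&(np.hypot(xx-u[0],yy-u[1])<28)).astype(np.uint8)
    m=cv2.morphologyEx(m,cv2.MORPH_CLOSE,np.ones((7,7)));h=cv2.convexHull(cv2.findNonZero(m))
    q=cv2.approxPolyDP(h,2.5,True)[:,0].astype(float);print("relay body",i,onplane(c,q,.026)[:,:2].round(3).tolist())
manip.reach([.42,-.2,.06],[180,0,180])
for o in(.4,.6):
    command_gripper(o);manip.movel([.42,-.2,.02],.15);t=manip.movel([.42,-.2,-.012],.02,max_force=5)
    print("touch",o,t,telemetry.current_tool_pos(),telemetry.current_gripper_width());manip.movel([.42,-.2,.06],.15)
print(telemetry.current_clock())
E
python3 m2.py
```

```text
choke 0 [274.9 328.5] sz 0.0282 0.0099 yaw 126.7 27.1 39
choke 1 [323.8 254.2] sz 0.0343 0.0236 yaw 101.8 11.0 100
choke 2 [488.5 254. ] sz 0.0337 0.0293 yaw 177.9 77.5 147
  -> [0.6835 0.1356 0.0252] rms 0.004
cshort 1 [139.7 253.6] sz 0.0312 0.0303 yaw 90.1 -8.9 358
cshort 2 [307.4 253.1] sz 0.0297 0.0314 yaw 90.1 0.3 359
cshort 3 [373.3 323.8] sz 0.0306 0.0313 yaw 90.1 3.9 289
  -> [ 0.6771 -0.1289  0.0314] rms 0.0001
hs 0 [122.3 250.5] sz 0.0584 0.0359 yaw 161.9 81.1 860
hs 1 [166.2 168. ] sz 0.0578 0.0362 yaw 161.9 80.1 1118
hs 2 [347.6 167.2] sz 0.0561 0.0368 yaw 163.3 72.6 1166
  -> [ 0.5543 -0.0754  0.0281] rms 0.0001
relay 0 [155.4 177.3] sz 0.0155 0.0169 yaw 154.1 70.5 126
relay 1 [207.6  78.1] sz 0.0167 0.016 yaw 159.3 76.8 136
relay 2 [408.9  77.7] sz 0.0165 0.0164 yaw 159.4 69.3 170
  -> [ 0.4455 -0.0071  0.0363] rms 0.0002
ctall 0 [ 52.9 186.2] sz 0.0197 0.0183 yaw 90.1 -13.6 198
ctall 1 [97.7 82.1] sz 0.019 0.0192 yaw 90.1 -11.3 266
ctall 2 [311.5  81.5] sz 0.0189 0.0188 yaw 90.1 0.4 264
  -> [ 0.4521 -0.1227  0.0594] rms 0.0001
relay body 1 [[0.453, 0.015], [0.462, -0.012], [0.44, -0.023], [0.43, 0.0]]
relay body 2 [[0.451, 0.009], [0.463, -0.018], [0.442, -0.029], [0.43, -0.002]]
touch 0.4 False [ 0.42009644 -0.20006455 -0.01188358] 0.40148756781338524
touch 0.6 False [ 0.42010577 -0.20006748 -0.01187814] 0.597551057235388
12.125
```

```bash
cat > m3.py <<'E'
from h import *
import pickle
V=pickle.load(open("V.pkl","rb"));obs=[];rim=[]
for i in(0,1,2):
    c,im=V[i];u=proj(c,(.6835,.1356,.026))[0];yy,xx=np.mgrid[:400,:640]
    m=((im.max(2)<95)&(np.hypot(xx-u[0],yy-u[1])<6)).astype(np.uint8)
    _,l,s,ce=cv2.connectedComponentsWithStats(m);k=1+np.argmax(s[1:,4]);print(i,u,ce[k],s[k,4],onplane(c,ce[k],.026)[0].round(4));obs.append((c,ce[k]))
print(tri(obs),tri(obs[1:]))
o=.5;command_gripper(o);manip.movel([.42,-.2,.005],.15);f0=telemetry.current_wrist_force()
for z in(-.008,-.012,-.016):
    t=manip.movel([.42,-.2,z],.02,max_force=8);manip.sleep(.1);print(z,t,telemetry.current_tool_pos()[2],np.subtract(telemetry.current_wrist_force(),f0))
    if z==-.008: cv2.imwrite("pics/tip.png",read_camera("wrist")[:,:,::-1])
    if t:break
manip.movel([.42,-.2,.06],.15);print(telemetry.current_clock())
E
python3 m3.py
```

```text
0 [273.17526262 325.52177422] [271.73076923 324.5       ] 52 [0.6816 0.1334 0.026 ]
1 [325.04694127 256.13108371] [323.72881356 255.27118644] 59 [0.6821 0.1337 0.026 ]
2 [490.03798314 255.88097483] [488.98484848 254.63636364] 66 [0.6815 0.1337 0.026 ]
(array([0.6815878, 0.1335688, 0.026285 ]), np.float64(0.00026683427482660004)) (array([0.68170225, 0.13366107, 0.02624213]), np.float64(0.0002723451820418223))
-0.008 False -0.007896618736954193 [-0.36783951 -0.16184631 -0.1460017 ]
-0.012 False -0.012041649173774857 [ 0.06264378 -0.31094649 -0.71198094]
-0.016 False -0.016032466720207854 [ 0.42164145 -0.31701222 -0.07498558]
15.4
```

```bash
cat > m4.py <<'E'
from h import *
for o,lo in((.5,-.035),(.33,-.035)):
    command_gripper(o);manip.movel([.42,-.2,-.005],.15);f0=np.array(telemetry.current_wrist_force());t=False
    try: t=manip.movel([.42,-.2,lo],.02,max_force=6)
    except Exception as e: print(e)
    print(o,t,telemetry.current_tool_pos()[2],np.subtract(telemetry.current_wrist_force(),f0))
    manip.movel([.42,-.2,.02],.15)
print(telemetry.current_clock())
E
python3 m4.py
```

```text
0.5 True -0.032967245519473706 [-1.369233    0.17221585  4.42126106]
0.33 True -0.03139738480754987 [-0.77162726 -0.10180635  5.37908414]
20.275
```

View pics/tip.png

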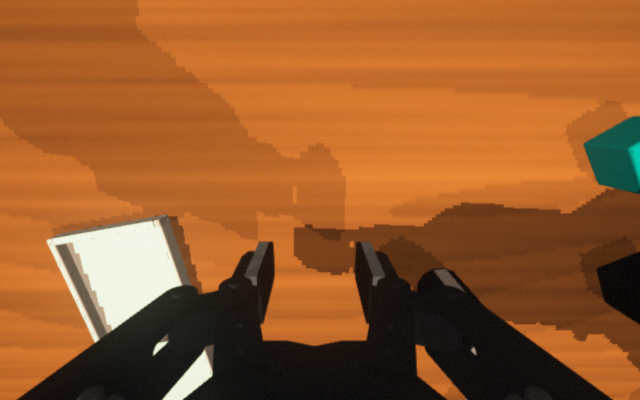

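The tip view shows both fingertips around (273,243) and (357,243), clearly short of the reported TCP. The fingers touch the bench only at TCP z ≈ -0.032, so the real tips stand about 31 mm behind the reported TCP. I'll set grasp heights from that measurement and do the heat sink first.

```bash
cat > pp.py <<'E'
from h import *
T={"t3":((.5102,-.3030),10.4),"t2":((.529,.273),2.1)}
TIP=.0315
def best(p,yaw):
    q0=np.array(telemetry.current_joint_positions());L=[]
    for k in(-180,0,180,360):
        q=solver.solve_ik(p,[180,0,yaw+k])
        if q is not None: L.append((np.abs(np.subtract(q,q0)).max(),yaw+k))
    return min(L)[1]
def go(p,yaw): manip.reach(p,[180,0,best(p,yaw)])
def slot(tray,off):
    (x,y),a=T[tray];r=np.radians(a);return x+off*np.cos(r),y+off*np.sin(r),a
def pick(x,y,yaw,tip,pre,force=45):
    command_gripper(pre); go([x,y,.11],yaw)
    z=tip-TIP; manip.movel([x,y,z+.02],.2); t=manip.movel([x,y,z],.05,max_force=10)
    print("down",t,telemetry.current_tool_pos())
    command_gripper(0,force=force); print("grip",telemetry.current_gripper_width()*85,telemetry.current_grasp_force())
    manip.movel([x,y,.12],.2); manip.sleep(.1);print("held",telemetry.current_gripper_width()*85,telemetry.current_grasp_force())
def place(tray,off,tip,w):
    x,y,a=slot(tray,off); go([x,y,.12],a)
    z=tip-TIP+.003; manip.movel([x,y,z+.015],.2); t=manip.movel([x,y,z-.002],.025,max_force=5)
    print("set",t,telemetry.current_tool_pos()[2]-z)
    command_gripper(w); manip.movel([x,y,.11],.2);print("t",telemetry.current_clock())
E
python3 - <<'E'
from pp import *
pick(.5543,-.0754,-17.3,.0105,.65)
cv2.imwrite("pics/hold.png",read_camera("wrist")[:,:,::-1]);print(telemetry.current_clock())
E
```

```text
down False [ 0.55405337 -0.07521682 -0.02130694]
grip 34.51095822543186 46.209036111831665
held 34.65439085106456 45.87382972240448
24.0667
```

View pics/hold.png

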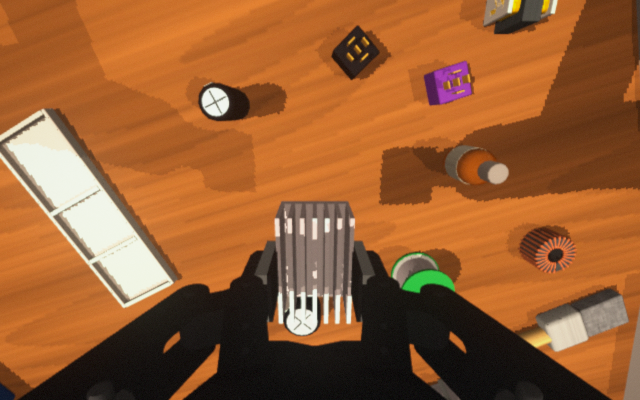

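The heat sink is held squarely between the pads (275–355, 203–323). Now I'll place it, and do the choke.

Run:
```python
from pp import *
place("t3",-.06,.0105,.62)
c=calibration("wrist");cv2.imwrite("pics/p1.png",read_camera("wrist")[:,:,::-1])
pick(.6817,.1337,-10,.010,.72)
place("t3",.01,.010,.64)
manip.movel([.45,-.28,.2],.3);cv2.imwrite("pics/p2.png",read_camera("wrist")[:,:,::-1])
```

```text
set True 0.0004746772935876366
t 27.5417
down False [ 0.68135504  0.13374674 -0.02194242]
grip 36.425277732486684 45.20857248455286
held 36.42345765986028 45.00657280907035
set True 0.0007546881745131677
t 36.3833
```

View pics/p2.png

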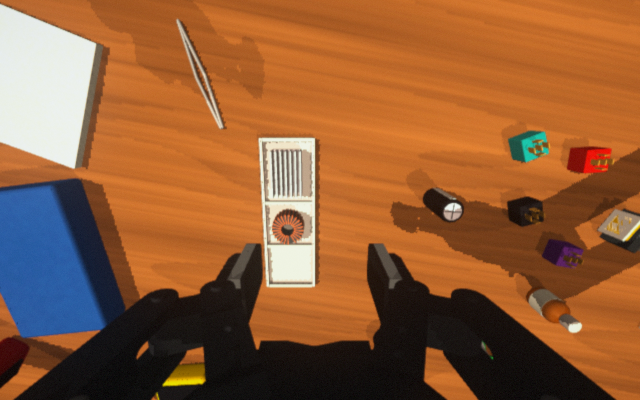

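p2 shows the heat sink (290,172) in the large compartment and the choke (288,228) in the middle one, both lying flat. Now the other three.

Run:
```python
from pp import *
pick(.6771,-.1289,0,.011,.72)
place("t2",.03,.011,.64)
pick(.446,-.0073,23,.010,.58)
place("t2",-.03,.010,.5)
cv2.imwrite("pics/p3.png",read_camera("wrist")[:,:,::-1])
pick(.4521,-.1227,0,.028,.58)
place("t3",.07,.028,.5)
manip.reach([.44,.0,.24],[180,0,180]);manip.sleep(.2)
cv2.imwrite("pics/p4.png",read_camera("wrist")[:,:,::-1]);cv2.imwrite("pics/top4.png",cv2.resize(read_camera("top")[100:300,150:470],(800,500))[:,:,::-1])
print(telemetry.current_clock())
```

```text
down False [ 0.67673813 -0.12873197 -0.02101809]
grip 37.812691530070346 45.40539729176089
held 37.98873246411699 45.145865937229246
set True 0.0005760697914728857
t 44.8417
down False [ 0.44574767 -0.00729577 -0.02172072]
grip 26.667008684302658 44.92816686630249
held 26.398501824473517 44.59384202957153
set True 0.0004651023452253121
t 52.3083
down False [ 0.45185422 -0.12262473 -0.00373758]
grip 26.573020799573083 44.29097767279018
held 26.797709851087003 44.228276463691145
set True 0.0004060725680842111
t 59.55
61.1583
```

View pics/p4.png

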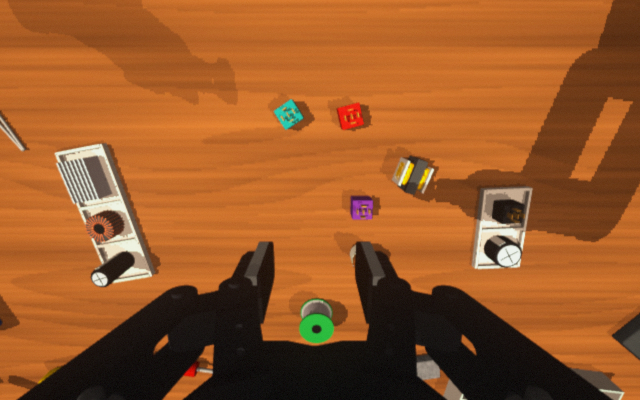

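View pics/top4.png

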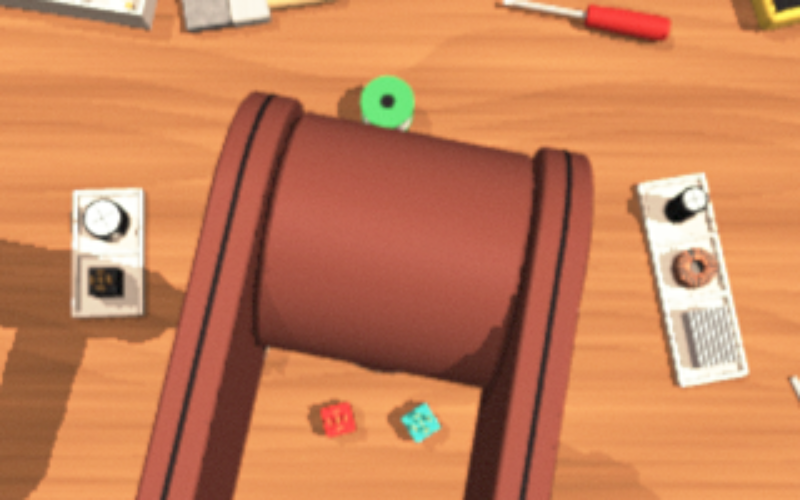

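Both views show every part upright in its own compartment, with the spool and transformer undisturbed. A numeric check before handing in.

Run:
```python
from pp import *
V={}
for t,ps in(("t2",((.46,.2),(.44,.3))),("t3",((.46,-.2),(.44,-.3)))):
    V[t]=[]
    for x,y in ps:
        manip.reach([x,y,.22],[180,0,180]);manip.sleep(.15);c=calibration("wrist");V[t].append((c,read_camera("wrist")))
for n,t,off,h in(("hs","t3",-.06,.031),("choke","t3",.01,.029),("ctall","t3",.07,.061),("cshort","t2",.03,.033),("relay","t2",-.03,.037)):
    x,y,a=slot(t,off);obs=[]
    for c,im in V[t]:
        u=proj(c,(x,y,h))[0];f=im.astype(int);r,b=f[...,0],f[...,2];g=f[...,1]
        yy,xx=np.mgrid[:400,:640]
        near=np.hypot(xx-u[0],yy-u[1])<(10 if n=="choke" else 16 if n=="ctall" else 18 if n=="cshort" else 24)
        m={"choke":im.max(2)<95,"relay":(r>110)&(g/(r+1)>.62)&(b<.6*r)}.get(n,(r>165)&(b>.75*r))&near
        if n=="hs": m=(im.max(2)<165)&near&(b>.6*r)
        m=m.astype(np.uint8)
        if n!="relay":
            if n!="choke": m=cv2.morphologyEx(m,cv2.MORPH_CLOSE,np.ones((5,5)))
            _,l,s,ce=cv2.connectedComponentsWithStats(m)
            if len(s)<2: print(n,"none");continue
            m=(l==1+np.argmax(s[1:,4])).astype(np.uint8)
        pts=cv2.findNonZero(m);obs.append((c,np.array(cv2.minAreaRect(pts)[0])))
    X,e=tri(obs);r=np.radians(a);d=X[:2]-(x,y)
    print(n,"err in tray frame",(d@[np.cos(r),np.sin(r)]).round(4),(d@[-np.sin(r),np.cos(r)]).round(4),"z",X[2].round(4),"rms",e.round(4))
print(telemetry.current_clock())
```

```text
hs err in tray frame -0.0019 0.0004 z 0.027 rms 0.0011
choke err in tray frame -0.0012 -0.0008 z 0.0345 rms 0.0003
ctall err in tray frame -0.0312 0.0045 z 0.1043 rms 0.0013
cshort err in tray frame -0.0121 0.002 z 0.0512 rms 0.0016
relay err in tray frame -0.0202 -0.0043 z 0.0946 rms 0.0016
65.5833
```

The cap and relay masks picked up white tray floor, so their heights are implausible. I'll check those by marking the expected top centres in fresh views.

Run:
```python
from pp import *
R=[]
for t,(X,Y),L in(("t3",(.45,-.3),((-.06,.031),(.01,.029),(.07,.061))),("t2",(.45,.27),((.03,.033),(-.03,.037)))):
    manip.reach([X,Y,.22],[180,0,180]);manip.sleep(.15);c=calibration("wrist");im=read_camera("wrist").copy()
    k=3;x,y,a=slot(t,0);u=proj(c,(x,y,.01))[0].astype(int)
    o=u-(65,90);crop=cv2.resize(im[o[1]:o[1]+180,o[0]:o[0]+130],None,fx=k,fy=k,interpolation=cv2.INTER_CUBIC)
    for off,h in L:
        xx,yy,_=slot(t,off);p=((proj(c,(xx,yy,h))[0]-o+.5)*k).astype(int);cv2.drawMarker(crop,p.tolist(),(255,0,255),0,20,2)
    R.append(crop)
cv2.imwrite("pics/chk.png",np.hstack(R)[:,:,::-1])
```

```text
(no output)
```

View pics/chk.png

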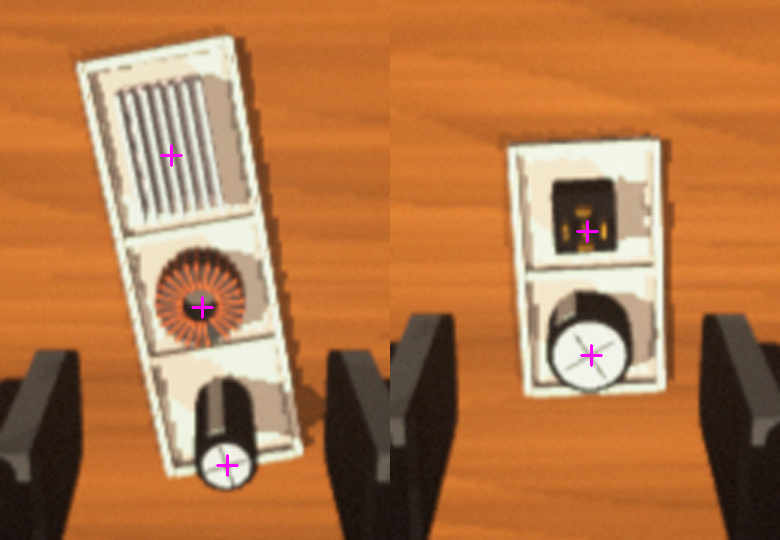

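The expected top centres fall on the actual ones within 2 mm for all five parts: tray3 crosses at (171,155), (202,307) and (227,465), tray2 at (587,231) and (591,355). All parts are upright, so I'm handing in.

```bash
python3 -c "
from rig import *
print(manip.sign_off(),telemetry.current_clock())"
```

```text
the job is handed in; nothing more can be done
the job is handed in; nothing more can be done
```

Both kits are made up and handed in: in the last check all five parts stood upright, each centred in its own compartment to within about 2 mm, and the transformer, spool and flux bottle were never handled; the hand-in returned no verdict.

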